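# Load the ware board under the kiln shelf

## Task

Stand the loose brown vase on the free round pad of the plywood ware board, and then slide the board, flat on the table and grip block last, through the gap between the front props and under the kiln shelf until it is fully home against the stop strip at the back. Both vases must be left standing upright on their pads; do not bang into the kiln shelf or its props, and leave the other things alone.

Things in the scene. Friction and masses are not known exactly. Their poses are not given: they have to be found in the camera images.
- brown_vase: Small dark-brown vase, solid, 75 mm tall, starting on the table beside the board. Foot 42 mm across, belly 48 mm across between 12 and 26 mm up, slim neck 21 to 23 mm across between 46 and 62 mm up, lip 27 mm across at the top. Origin at the centre of its underside, z up its axis. About 0.12 kg.
- cream_vase: Vase of the same shape in cream, standing on the far pad of the ware board from the start. Origin at the centre of its underside.
- ware_board: Plywood ware board lying loose on the table in front of the kiln shelf: 170 mm long (its x), 96 mm wide (its y), 12 mm thick, about 0.35 kg. Origin at the centre of its underside; +x points to the end that goes in first. A dark wooden grip block stands up on its near (-x) end.
- board_grip (a point): Middle of the board's grip block, 72 mm behind the board's origin, 42 mm above the table; axes as the board's. The block is 24 mm along x, 20 mm along y, and reaches from the board's top (12 mm) to 59 mm above the table; its near face is 1 mm from the board's end.
- board_near_pad (a point): Centre of the free, grey-blue 54 mm round pad (flush paint) on the board's top, 16 mm behind the board's origin, 12 mm above the table.
- board_far_pad (a point): Centre of the other round pad, 47 mm ahead of the board's origin; the cream vase stands on it.
- kiln_shelf: Fixed pale kiln shelf on four round props. Plate 200 mm deep (x), 260 mm wide (y), underside 135, top 150 mm above the table. Origin on the table under the plate's centre; +x is the way the board goes in, front edge at x = -100 mm. Props 36 mm across at x = -70 and +80, y = +90 and -90 mm: the clear gap is 144 mm wide.
- bay_mouth (a point): Point on the table below the middle of the plate's front edge, 100 mm in front of the kiln shelf's origin; axes as the shelf's. The near face of the stop strip (30 mm high, 140 mm wide) is 162 mm past it. With the board home its leading end touches the strip, its origin is 77 mm past this point and its grip block's centre 5 mm past it, so just under the plate's edge.
- glaze_jar: blue jar with white lid, 60 mm across, 85 mm tall; origin at the centre of its underside. Leave alone
- test_cup: blue ceramic cup without handle, 72 mm across, 75 mm tall; origin at the centre of its underside. Leave alone
- spare_prop: pinkish upright cylinder (spare kiln prop), 36 mm across, 100 mm tall; origin at the centre of its underside. Leave alone
- glaze_brush: brush lying flat on the table; origin under its middle. Leave alone
- small_bowl: terracotta bowl, 100 mm across, 45 mm tall, standing on top of the kiln shelf; origin at the centre of its underside. Leave alone
- white_mug: white mug, 72 mm across, 80 mm tall; origin at the centre of its underside. Leave alone
There are look-alikes about, which are no part of the job. What is shaped like the cream_vase but pink or yellow is not meant.

How it is judged:
By the outcome, as a careful person would: the job done as asked, in the order asked, and still so for the second after the job is handed in, with the robot touching nothing.
It also fails if it takes over 58 s, if anything falls off the work surface, if the arm or the gripper's body presses on something with over 40 N, if the wrist force passes 120 N, or if a joint passes its speed limit or range.

## Robot

A 6-joint arm with a two-finger parallel gripper is mounted at the origin on the work surface. World frame = base frame: x ahead of the robot, y to its left, z up, the work surface at z = 0. Lengths are in m, angles in rad, forces in N, time in s.
With the tool pointing down it reaches from about 0.25 to 0.775 m from the base axis. Payload 4 kg.
Tool frame: the origin (TCP) lies at the very end of the fingers, on their centre line; the grasp point (between the pads) lies 19 mm behind it; z points along the fingers, y is the line along which they close (so a half turn about z gives the same grasp; the last joint's range is limited). The gripper opens to 94 mm and grips with 3 to 60 N. Pads are 16 mm wide; open, the fingers measure 119 mm over their backs; the gripper's body (75 mm by 177 mm) begins 78 mm behind the grasp point.
Start: joints at [1.145, 0.087, 1.371, -0, 1.684, -0.103], TCP at [0.174, 0.522, 0.206] pointing down, gripper open.
Joint ranges: [-3.1, 3.1], [-0.76, 2.03], [0.27, 2.55], [-1.08, 4.22], [0.17, 2.65], [-2.57, 2.57]. Speed limits (rad/s): [2.79, 2.79, 3.14, 3.14, 3.14, 3.14].

## Interface

Orientations are given as [roll, pitch, yaw] about the fixed x, y, z axes, in that order (R = Rz(yaw) Ry(pitch) Rx(roll)).
In Python, from bench import robot gives the robot as it stands. The module is installed in compiled form; this text tells all that it offers.
- The arm moves only by the tool move_arm, never from a script. Its argument "deltas" is one flat list of numbers, 7 for each row, row after row: the turn, a rotation vector about the tool's x, y, z in rad, then the shift along the tool's x, y, z in cm, then the closure, from -1 (fully open) to 1 (shut). A call has 1 to 8 rows; each row is the pose to reach, as a shift and turn from the pose commanded when the call began, along the tool's axes at that moment; what a row does not reach only later rows make up. A row lasts 1/10 s, in which the tool goes at most 50 mm and 8.59 degrees, less where a joint would pass 70% of its speed; a pose out of reach is approached as far as the arm can. A call with a gripper value outside its range is refused whole. The fingers move at their own pace and stop on an object; the grip force is fixed at half the most. Time passes only in rows, so rows that repeat a pose let the fingers close. It gives the time, the measured TCP pose, the force, the opening and the grip force at its end, in the units of the state.
- robot.get_obs(): the state, without advancing time (a new reading comes with each control period).
- robot.snapshot(name): name is "scene" or "top"; returns a dict with "image" (480x640x3 uint8, red, green, blue), "depth" (480x640 float32, m along the optical axis (not along the pixel's ray), 0 where there is no reading), "fov_y" (degrees; the focal length in pixels is half the picture's height over the tangent of half this angle, whatever the lens; pixels are square), "cx", "cy" (the principal point, pixels), "origin" and "orientation" of the camera in the world. Camera axes: x right, y up, looking along -z (the intrinsics and any distortion apply to the point x, -y, -z); pixel columns grow to the right and rows downward; lengths in m; the calibration is good to about 2 mm. A picture is of the moment at which its call begins.
- robot.close_job(): hands the job in; it is judged then, once.
The state is a dict: "time": time; "joint_positions": joint angles; "qvel": joint speeds; "joint_torque": joint torques, N m; "tool_pos": TCP position; "ee_rot": TCP orientation; "wrist_force": force on the tool from outside, world axes, zero at the start; "wrist_torque": the same for the moment, N m; "width": finger opening in m; "finger_force": force on a finger pad.
Only numpy, scipy, OpenCV 4.12 (cv2) and the standard library are available. Lean on these libraries where they do the work, as an engineer would, in place of code of your own. Each camera call takes 0.05 s, during which the arm holds its last target. There are 200 camera calls.

## Working session

There is one attempt and no reset: what is moved stays moved. The work goes in short steps, Python scripts to look and compute and a tool call to move; the robot and the scene stay as the last step left them, time stands still between calls to the robot, and variables do not carry over. Pictures are saved under pics/ and viewed, at most 10 in all, crops included, and the job is handed in when it is done.

Besides the shell and the picture viewer there is one more tool, called by a JSON object that holds its "api" and its "payload", one argument or row to a line. move_arm: Moves the arm, as the interface text tells. Its arguments: {"type":"object","properties":{"deltas":{"type":"array","items":{"type":"number"}}},"required":["deltas"]}

```bash
mkdir -p pics
cat > h.py <<'E'
import numpy as np,cv2
from bench import robot
from scipy.spatial.transform import Rotation as R
def snap(n,f=None):
    s=robot.snapshot(n)
    if f: cv2.imwrite('pics/'+f,s['image'][:,:,::-1])
    return s
def rot(o):
    o=np.array(o,float)
    return o if o.shape==(3,3) else (R.from_euler('xyz',o).as_matrix() if o.size==3 else R.from_quat(o).as_matrix())
def ray(s,u,v):
    f=240/np.tan(np.radians(s['fov_y'])/2)
    d=np.array([(u-s['cx'])/f,-(v-s['cy'])/f,-1.])
    return np.array(s['origin']),rot(s['orientation'])@d
def plane(s,u,v,z):
    o,d=ray(s,u,v); return o+d*(z-o[2])/d[2]
def dep(s,u,v):
    o,d=ray(s,u,v); return o+d*s['depth'][int(v),int(u)]
E
python3 - <<'E'
from h import *
for n in('scene','top'):
    s=snap(n,n+'0.png'); print({k:v for k,v in s.items() if k not in('image','depth')})
print(robot.get_obs())
E
```

```text
{'fov_y': 51.010510980456004, 'cx': 318.4612426071069, 'cy': 243.1573719997182, 'origin': array([0.94548276, 0.82003343, 1.04989142]), 'orientation': array([7.61780238e-01, 2.58456902e-03, 2.73744406e+00])}
{'fov_y': 52.40763135829307, 'cx': 324.5371510933497, 'cy': 239.6407176090703, 'origin': array([0.49020832, 0.00941102, 1.28799754]), 'orientation': array([ 0.07504151, -0.02878887, -1.54605858])}
{'time': 0.1, 'joint_positions': array([ 1.14487699e+00,  8.79018092e-02,  1.37204709e+00, -1.92415478e-05,
        1.68358410e+00, -1.03072084e-01]), 'qvel': array([ 0.0001702 , -0.00230004, -0.00375813,  0.00040493,  0.00235528,
       -0.0004895 ]), 'joint_torque': array([ 2.23069226e-03, -3.41256773e+01, -3.03301513e+01,  7.20390561e-02,
        3.04688432e-02, -1.03397597e-04]), 'tool_pos': array([0.17429868, 0.52115639, 0.20443831]), 'ee_rot': array([-3.13966064e+00, -1.80619476e-04,  2.81874308e+00]), 'wrist_force': array([ 0.64560906,  0.2556527 , -0.37601598]), 'wrist_torque': array([-0.02634212, -0.0372497 ,  0.00454799]), 'finger_force': 0.0, 'width': 0.09381693277826224}
```

View pics/scene0.png

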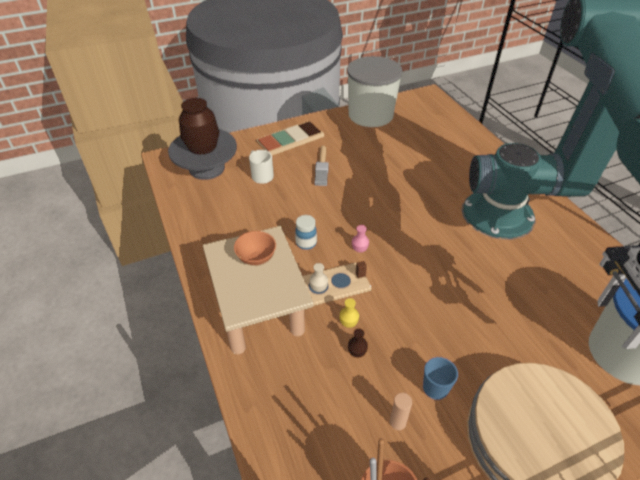

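View pics/top0.png

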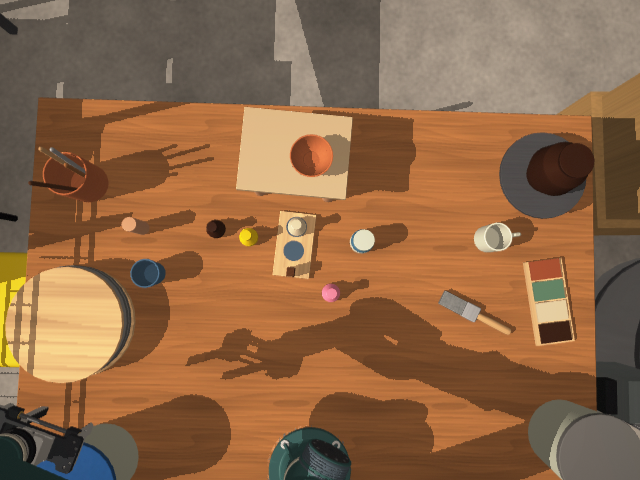

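Candidates for the brown vase are: dark-brown small vase, scene (358,345) / top (216,229); yellow look-alike, scene (349,314) / top (248,237); pink look-alike, scene (361,240) / top (331,293); large brown vase on the turntable, scene (198,130) / top (570,165); dark grip block, top (291,271). I choose the small dark-brown one at top (216,229), and check it in a crop.

Run:
```python
from h import *
s=snap('top'); im=s['image']
c=im[90:310,190:390][:,:,::-1]; cv2.imwrite('pics/c1.png',cv2.resize(c,None,fx=2.7,fy=2.7,interpolation=cv2.INTER_CUBIC))
hsv=cv2.cvtColor(im,cv2.COLOR_RGB2HSV)
# height map of world points
f=240/np.tan(np.radians(s['fov_y'])/2)
v,u=np.mgrid[0:480,0:640]; d=s['depth']
P=np.stack([(u-s['cx'])/f*d,-(v-s['cy'])/f*d,-d],-1)@rot(s['orientation']).T+s['origin']
print('table z',[P[b,a,2].round(4) for a,b in((190,260),(230,300),(400,280),(360,300))])
z=P[...,2]
def comp(m,name):
    n,l,st,ce=cv2.connectedComponentsWithStats(m.astype('uint8'))
    for i in range(1,n):
        if st[i,4]>25:
            p=P[l==i]; print(name,st[i],p.mean(0).round(4),p[:,2].max().round(4))
roi=np.zeros(z.shape,bool); roi[90:310,100:420]=1
comp(roi&(z>.02)&(z<.13),'mid'); comp(roi&(z>.063)&(z<.08),'lip')
def rect(m,name,zz):
    m=cv2.morphologyEx(m.astype('uint8'),cv2.MORPH_OPEN,np.ones((3,3)))
    c=max(cv2.findContours(m,0,2)[0],key=cv2.contourArea)
    w=np.array([plane(s,a,b,zz)[:2] for a,b in c[:,0]],np.float32)
    r=cv2.minAreaRect(w); print(name,r,cv2.boxPoints(r).round(4).tolist())
rect(roi&(z>.14)&(z<.16),'shelf',.15)
b=roi&(z>.006)&(np.indices(z.shape)[1]>265)&(np.indices(z.shape)[1]<325)&(z<.02)
b[:205]=0
rect(b,'boarddepth',.012)
```

```text
table z [np.float64(-0.0008), np.float64(-0.0017), np.float64(-0.0063), np.float64(-0.0)]
mid [100 169   6  26 100] [0.7203 0.5518 0.0341] 0.0546
mid [122 217  26  17 328] [0.605  0.4468 0.0805] 0.1058
mid [288 217  18  19 271] [0.6154 0.0478 0.0594] 0.0916
mid [206 220  19  18 270] [0.6056 0.2545 0.0476] 0.0819
mid [239 228  19  18 272] [0.5873 0.1706 0.047 ] 0.0813
mid [350 229  25  24 470] [ 0.5822 -0.1167  0.0772] 0.0919
mid [130 259  34  29 500] [0.489  0.4235 0.0557] 0.0806
mid [286 267   9  10  80] [0.501  0.0604 0.058 ] 0.0655
mid [100 271  30  39 796] [0.4342 0.498  0.066 ] 0.084
mid [322 283  18  19 265] [ 0.4512 -0.0423  0.0476] 0.0801
lip [133 219   8  14  31] [0.6026 0.4402 0.0715] 0.0793
lip [206 222  11  10  86] [0.6077 0.259  0.0745] 0.0785
lip [241 230  10  10  83] [0.5895 0.1736 0.075 ] 0.0798
lip [130 259  31  29 225] [0.4887 0.4212 0.072 ] 0.0787
lip [100 277  23  33 449] [0.4291 0.5002 0.0756] 0.08
lip [327 288  10  11  87] [ 0.4503 -0.0431  0.0747] 0.0798
shelf ((0.7812708616256714, 0.055254653096199036), (0.25948095321655273, 0.20132508873939514), 86.33876037597656) [[0.6725000143051147, -0.06780000030994415], [0.8733999729156494, -0.08060000091791153], [0.8899999856948853, 0.17829999327659607], [0.6891000270843506, 0.19120000302791595]]
boarddepth ((0.5730010271072388, 0.0547642707824707), (0.0958007201552391, 0.16962163150310516), 84.96378326416016) [[0.48429998755455017, 0.014499999582767487], [0.6532999873161316, -0.00039999998989515007], [0.6617000102996826, 0.0949999988079071], [0.4927000105381012, 0.10989999771118164]]
```

View pics/c1.png

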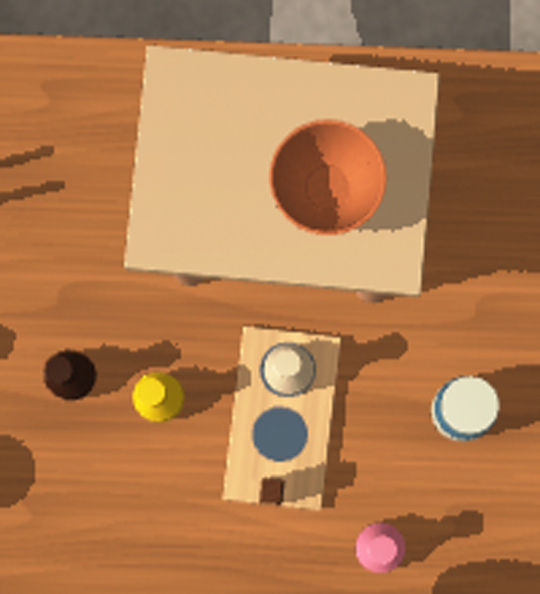

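The crop shows the small dark-brown vase at crop (70,375), standing clear of the yellow one at (158,397). The free blue pad is at (280,433) and the grip block at (272,490).

```bash
cat >> h.py <<'E'
def go(p,yaw,tilt=0):
    """tool deltas to TCP p; tilt>0 leans the fingers forward about the closing line"""
    o=robot.get_obs(); A=rot(o['ee_rot'])
    B=R.from_euler('xyz',[np.pi,0,yaw]).as_matrix()@R.from_euler('y',tilt).as_matrix()
    print('t',o['time'],'rotvec',R.from_matrix(A.T@B).as_rotvec().round(3),'shift cm',(A.T@(np.array(p)-o['tool_pos'])*100).round(2),'w',o['width'])
E
python3 -c "
from h import *
go([.6077,.259,.13],3.0536)
B=R.from_euler('xyz',[np.pi,0,3.0536]).as_matrix();print(B)
for t in(.785,-.785):print((B@R.from_euler('y',t).as_matrix())[:,2])"
```

```text
t 0.15 rotvec [-0.002 -0.    -0.235] shift cm [-49.42 -11.11   7.47] w 0.09441675137959774
[[-9.96131144e-01  8.78791473e-02  1.07620916e-17]
 [ 8.78791473e-02  9.96131144e-01  1.21990882e-16]
 [ 7.70371978e-34  1.22464680e-16 -1.00000000e+00]]
[-0.70409058  0.06211519 -0.70738827]
[ 0.70409058 -0.06211519 -0.70738827]
```

{"api": "move_arm", "payload": {
  "deltas": [0, 0, -0.12, -5, -1.1, 0, -0.28, 0, 0, -0.235, -10, -2.2, 0, -0.28, 0, 0, -0.235, -15, -3.4, 0, -0.28, 0, 0, -0.235, -20, -4.5, 0, -0.28, 0, 0, -0.235, -25, -5.6, 0, -0.28, 0, 0, -0.235, -30, -6.7, 0, -0.28, 0, 0, -0.235, -35, -7.9, 0, -0.28, 0, 0, -0.235, -39, -8.8, 0, -0.28]
}}

```text
time: 0.95
tool_pos: [0.5178, 0.313, 0.2051]
ee_rot: [-3.142, -0.001, 3.054]
wrist_force: [0.4, 0.4, -0.0]
width: 0.0603
finger_force: 0.0
```

```bash
python3 -c "
from h import *
go([.6077,.259,.13],3.0536)"
```

```text
t 0.95 rotvec [-0.    -0.001  0.   ] shift cm [-9.44 -4.59  7.51] w 0.06025645846913519
```

{"api": "move_arm", "payload": {
  "deltas": [0, 0, 0, -4, -2, 2, -0.28, 0, 0, 0, -8.5, -4.1, 4, -0.28, 0, 0, 0, -8.7, -4.3, 7.5, -0.28, 0, 0, 0, -8.7, -4.3, 7.5, -0.28, 0, 0, 0, -8.7, -4.3, 7.5, -0.28, 0, 0, 0, -8.7, -4.3, 7.5, -0.28]
}}

```text
time: 1.55
tool_pos: [0.5995, 0.2652, 0.1329]
ee_rot: [3.14, 0.003, 3.055]
wrist_force: [0.8, -0.1, 0.7]
width: 0.06
finger_force: 0.0
```

```bash
python3 -c "
from h import *
go([.6077,.259,.036],3.0536)
s=snap('scene'); cv2.imwrite('pics/s1.png',cv2.resize(s['image'][250:400,270:450][:,:,::-1],None,fx=4,fy=4))
p=[dep(s,358,y).round(3).tolist() for y in (333,338,345)];print(p)"
```

```text
t 1.55 rotvec [0.002 0.003 0.002] shift cm [-0.85 -0.57  9.7 ] w 0.060035349285750515
[[0.61, 0.26, 0.074], [0.615, 0.271, 0.071], [0.615, 0.273, 0.045]]
```

View pics/s1.png

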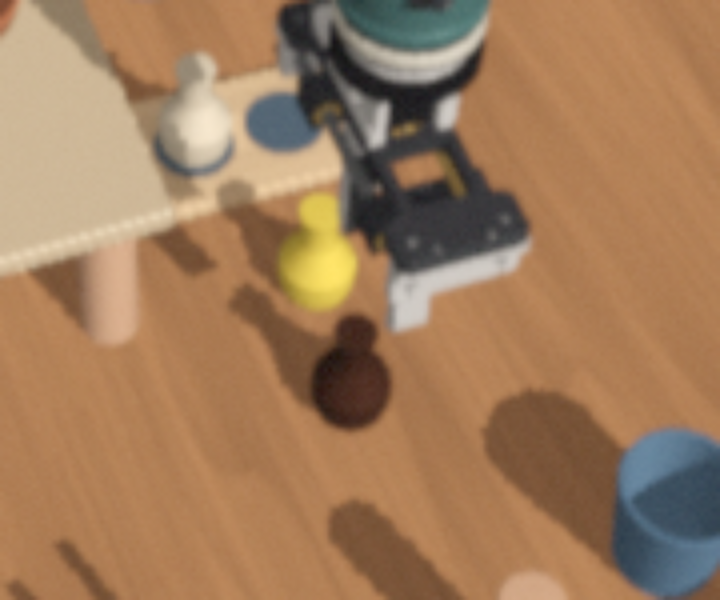

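The fingers are just short of the brown vase at crop (355,330), and the yellow one at (318,265) is clear. I'll correct sideways, then descend.

{"api": "move_arm", "payload": {
  "deltas": [0, 0, 0, -0.8, -0.55, 0, -0.28, 0, 0, 0, -0.8, -0.55, 2, -0.28, 0, 0, 0, -0.8, -0.55, 4, -0.28, 0, 0, 0, -0.8, -0.55, 4, -0.28, 0, 0, 0, -0.8, -0.55, 4, -0.28]
}}

```text
time: 2.1
tool_pos: [0.6071, 0.2579, 0.0914]
ee_rot: [3.141, 0.001, 3.054]
wrist_force: [-0.7, -0.3, -0.7]
width: 0.0603
finger_force: 0.0
```

```bash
python3 -c "
from h import *
go([.6082,.259,.036],3.0536)"
```

```text
t 2.1 rotvec [0.    0.001 0.001] shift cm [-0.1   0.12  5.54] w 0.06029915898831187
```

{"api": "move_arm", "payload": {
  "deltas": [0, 0, 0, -0.1, 0.1, 2, -0.28, 0, 0, 0, -0.1, 0.1, 4, -0.28, 0, 0, 0, -0.1, 0.1, 5.5, -0.28, 0, 0, 0, -0.1, 0.1, 5.5, -0.28, 0, 0, 0, -0.1, 0.1, 5.5, 0.3, 0, 0, 0, -0.1, 0.1, 5.5, 1, 0, 0, 0, -0.1, 0.1, 5.5, 1, 0, 0, 0, -0.1, 0.1, 5.5, 1]
}}

```text
time: 2.9
tool_pos: [0.6086, 0.2591, 0.0367]
ee_rot: [3.14, 0.002, 3.054]
wrist_force: [-0.4, 0.8, -0.1]
width: 0.0323
finger_force: 25.7
```

```bash
python3 -c "
from h import *
go([.6082,.259,.036],3.0536)"
```

```text
t 2.9 rotvec [0.001 0.002 0.   ] shift cm [ 0.04 -0.02  0.07] w 0.03234781453559274
```

Width 32 mm means the fingertips have closed on the shoulder, not the neck. I'll open, rise about 10 mm and regrip.

{"api": "move_arm", "payload": {
  "deltas": [0, 0, 0, 0, 0, 0, -0.28, 0, 0, 0, 0, 0, 0, -0.28, 0, 0, 0, 0, 0, -1.0, -0.1, 0, 0, 0, 0, 0, -1.0, 0.2, 0, 0, 0, 0, 0, -1.0, 1, 0, 0, 0, 0, 0, -1.0, 1, 0, 0, 0, 0, 0, -1.0, 1, 0, 0, 0, 0, 0, -1.0, 1]
}}

```text
time: 3.7
tool_pos: [0.6078, 0.2589, 0.0453]
ee_rot: [3.141, -0.0, 3.054]
wrist_force: [0.0, 0.5, 0.3]
width: 0.0236
finger_force: 29.8
```

{"api": "move_arm", "payload": {
  "deltas": [0, 0, 0, 0, 0, -3, 1, 0, 0, 0, 0, 0, -6, 1, 0, 0, 0, 0, 0, -9.5, 1, 0, 0, 0, 0.4, -3, -10, 1, 0, 0, 0, 1.1, -7, -10, 1, 0, 0, 0, 1.8, -11, -10, 1, 0, 0, 0, 2.5, -15, -10, 1, 0, 0, 0, 3, -19, -10, 1]
}}

```text
time: 4.5
tool_pos: [0.5602, 0.0707, 0.1448]
ee_rot: [-3.141, -0.001, 3.054]
wrist_force: [-0.4, -1.5, -1.6]
width: 0.0238
finger_force: 30.1
```

```bash
python3 -c "
from h import *
go([.5571,.0562,.1],3.0536)"
```

```text
t 4.5 rotvec [-0.    -0.001  0.001] shift cm [ 0.17 -1.47  4.48] w 0.02384405155544373
```

{"api": "move_arm", "payload": {
  "deltas": [0, 0, 0, 0.15, -1.4, 0, 1, 0, 0, 0, 0.15, -1.4, 2, 1, 0, 0, 0, 0.15, -1.4, 4.5, 1, 0, 0, 0, 0.15, -1.4, 5.5, 1, 0, 0, 0, 0.15, -1.4, 5.5, 1, 0, 0, 0, 0.15, -1.4, 5.5, 1]
}}

```text
time: 5.1
tool_pos: [0.559, 0.0587, 0.0909]
ee_rot: [3.141, 0.0, 3.054]
wrist_force: [0.8, -0.6, -1.5]
width: 0.0239
finger_force: 30.1
```

```bash
python3 -c "
from h import *
go([.5571,.0562,.0583],3.0536)
s=snap('scene'); cv2.imwrite('pics/s2.png',cv2.resize(s['image'][220:340,270:420][:,:,::-1],None,fx=5,fy=5))"
```

```text
t 5.1 rotvec [0.    0.    0.001] shift cm [ 0.17 -0.27  3.26] w 0.02389645381561216
```

View pics/s2.png

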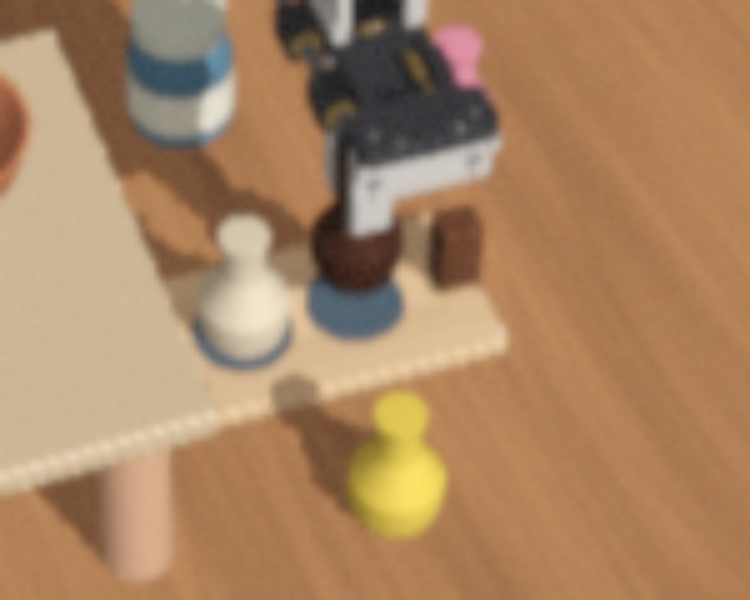

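The brown vase hangs upright at crop (357,250), right over the blue pad at (355,303). Lowering it.

{"api": "move_arm", "payload": {
  "deltas": [0, 0, 0, 0.15, -0.2, 1, 1, 0, 0, 0, 0.15, -0.2, 2, 1, 0, 0, 0, 0.15, -0.25, 2.7, 1, 0, 0, 0, 0.15, -0.25, 2.9, 1, 0, 0, 0, 0.15, -0.25, 2.9, 1, 0, 0, 0, 0.15, -0.25, 2.9, 1]
}}

```text
time: 5.75
tool_pos: [0.5571, 0.0559, 0.0617]
ee_rot: [3.141, 0.0, 3.054]
wrist_force: [0.2, -0.3, -1.3]
width: 0.0243
finger_force: 30.1
```

```bash
python3 -c "
from h import *
go([.5571,.0562,.0580],3.0536)"
```

```text
t 5.75 rotvec [0. 0. 0.] shift cm [0.01 0.03 0.37] w 0.024273680949677422
```

{"api": "move_arm", "payload": {
  "deltas": [0, 0, 0, 0, 0, 0.15, 1, 0, 0, 0, 0, 0, 0.3, 1, 0, 0, 0, 0, 0, 0.4, 1, 0, 0, 0, 0, 0, 0.4, 1]
}}

```text
time: 6.15
tool_pos: [0.5568, 0.0559, 0.0574]
ee_rot: [3.142, -0.0, 3.054]
wrist_force: [-0.9, -0.0, -0.8]
width: 0.0236
finger_force: 30.1
```

{"api": "move_arm", "payload": {
  "deltas": [0, 0, 0, 0, 0, 0.1, 1, 0, 0, 0, 0, 0, 0.1, 1, 0, 0, 0, 0, 0, 0.1, 1]
}}

```text
time: 6.45
tool_pos: [0.5573, 0.0559, 0.0573]
ee_rot: [3.141, 0.001, 3.054]
wrist_force: [-0.9, -0.4, 4.5]
width: 0.0239
finger_force: 30.2
```

Contact (z force now +4.5 N). Releasing slowly and rising.

{"api": "move_arm", "payload": {
  "deltas": [0, 0, 0, 0, 0, 0, 0.4, 0, 0, 0, 0, 0, 0, 0.1, 0, 0, 0, 0, 0, 0, -0.2, 0, 0, 0, 0, 0, 0, -0.2, 0, 0, 0, 0, 0, -2, -0.2, 0, 0, 0, 0, 0, -5, -0.2, 0, 0, 0, 0, 0, -8, -0.2, 0, 0, 0, 0, 0, -11, -0.2]
}}

```text
time: 7.25
tool_pos: [0.5567, 0.0559, 0.1673]
ee_rot: [3.142, -0.001, 3.054]
wrist_force: [-0.3, -0.7, 0.4]
width: 0.0567
finger_force: 0.0
```

```bash
python3 -c "
from h import *
go([.44,.0665,.12],3.0536,-.785)
s=snap('scene'); cv2.imwrite('pics/s3.png',cv2.resize(s['image'][220:340,270:420][:,:,::-1],None,fx=5,fy=5))"
```

```text
t 7.25 rotvec [ 0.    -0.786  0.   ] shift cm [11.72  0.04  4.73] w 0.0566894410512454
```

View pics/s3.png

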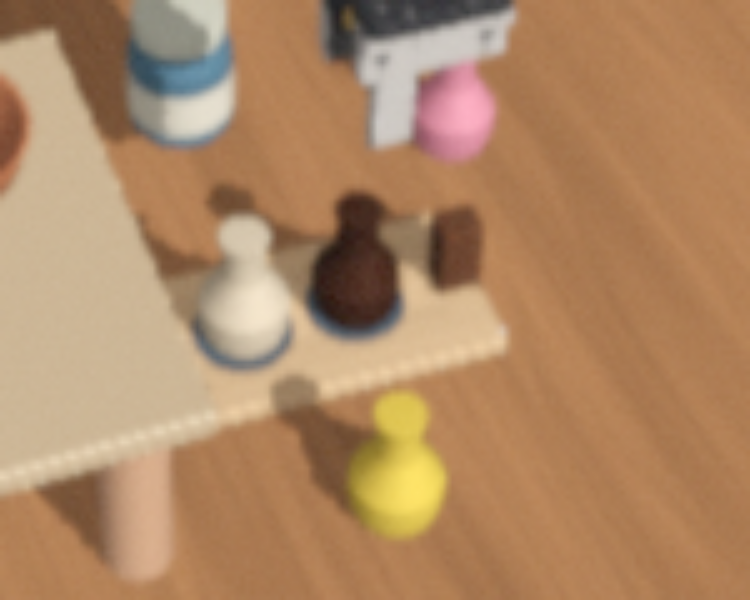

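The brown vase stands upright on the blue pad at crop (355,270), with a rim of the pad visible all round its front. The cream vase at (243,290) is unmoved. Next is the tilted approach to the grip block.

{"api": "move_arm", "payload": {
  "deltas": [0, 0, 0, 4, 0, 0, -0.2, 0, -0.14, 0, 8, 0, 0, -0.2, 0, -0.28, 0, 11.7, 0, 0, -0.2, 0, -0.42, 0, 11.7, 0, 1, -0.2, 0, -0.56, 0, 11.7, 0, 2, -0.2, 0, -0.7, 0, 11.7, 0, 3.5, -0.2, 0, -0.785, 0, 11.7, 0, 4.7, -0.2, 0, -0.785, 0, 11.7, 0, 4.7, -0.2]
}}

```text
time: 8.1
tool_pos: [0.4346, 0.0659, 0.1102]
ee_rot: [-3.138, 0.773, 3.058]
wrist_force: [0.2, -0.1, -0.6]
width: 0.0563
finger_force: 0.0
```

```bash
python3 -c "
from h import *
go([.5147,.0599,.0306],3.0536,-.785); print(robot.get_obs()['joint_positions'].round(2))"
```

```text
t 8.1 rotvec [-0.001 -0.012  0.003] shift cm [-0.19  0.12 11.31] w 0.056316068575215705
[ 0.16 -0.7   2.34 -0.25  0.76 -1.21]
```

{"api": "move_arm", "payload": {
  "deltas": [0, -0.012, 0.003, -0.2, 0.1, 2.5, -0.2, 0, -0.012, 0.003, -0.2, 0.1, 5, -0.2, 0, -0.012, 0.003, -0.2, 0.1, 7, -0.2, 0, -0.012, 0.003, -0.2, 0.1, 8, -0.2, 0, -0.012, 0.003, -0.2, 0.1, 8, -0.2, 0, -0.012, 0.003, -0.2, 0.1, 8, -0.2]
}}

```text
time: 8.7
tool_pos: [0.4997, 0.0619, 0.066]
ee_rot: [3.138, 0.798, 3.048]
wrist_force: [0.1, 0.4, -0.3]
width: 0.0563
finger_force: 0.0
```

```bash
python3 -c "
from h import *
go([.5147,.0599,.0306],3.0536,-.785); print(robot.get_obs()['joint_positions'].round(2))"
```

```text
t 8.7 rotvec [-0.     0.013 -0.004] shift cm [ 1.48 -0.07  3.55] w 0.05625645758593732
[ 0.11 -0.43  2.31 -0.3   0.49 -1.16]
```

{"api": "move_arm", "payload": {
  "deltas": [0, 0.013, -0.004, 1.4, -0.1, 0, -0.2, 0, 0.013, -0.004, 1.4, -0.1, 0, -0.2, 0, 0.013, -0.004, 1.4, -0.1, 1, -0.2, 0, 0.013, -0.004, 1.4, -0.1, 1.5, -0.2, 0, 0.013, -0.004, 1.4, -0.1, 1.5, -0.2]
}}

```text
time: 9.2
tool_pos: [0.4988, 0.061, 0.0434]
ee_rot: [-3.14, 0.783, 3.055]
wrist_force: [0.1, 0.2, 0.3]
width: 0.0563
finger_force: 0.0
```

```bash
python3 -c "
from h import *
go([.5147,.0599,.0306],3.0536,-.785)"
```

```text
t 9.2 rotvec [ 0.    -0.002  0.001] shift cm [-0.23  0.03  2.03] w 0.056260609032000815
```

{"api": "move_arm", "payload": {
  "deltas": [0, 0, 0, -0.2, 0, 0.7, -0.2, 0, 0, 0, -0.2, 0, 1.4, -0.2, 0, 0, 0, -0.2, 0, 2, -0.2, 0, 0, 0, -0.2, 0, 2, -0.2, 0, 0, 0, -0.2, 0, 2, -0.2, 0, 0, 0, -0.2, 0, 2, -0.2]
}}

```text
time: 9.8
tool_pos: [0.5145, 0.0597, 0.031]
ee_rot: [-3.141, 0.784, 3.055]
wrist_force: [0.1, 0.1, 0.5]
width: 0.0565
finger_force: 0.0
```

```bash
python3 -c "
from h import *
go([.5147,.0599,.0306],3.0536,-.785)
s=snap('scene'); cv2.imwrite('pics/s4.png',cv2.resize(s['image'][220:340,270:420][:,:,::-1],None,fx=5,fy=5))"
```

```text
t 9.8 rotvec [ 0.    -0.001  0.001] shift cm [0.02 0.02 0.04] w 0.056469316727757665
```

View pics/s4.png

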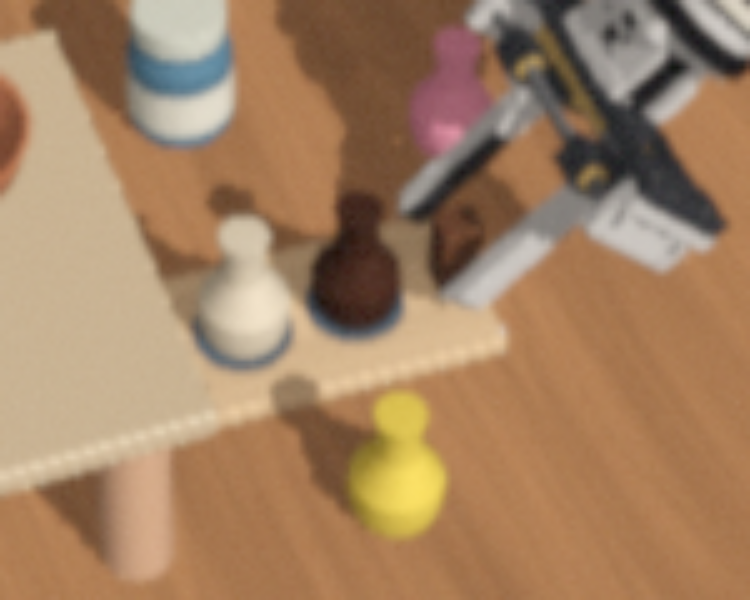

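The fingers straddle the grip block at crop (455,250), and both vases are standing. Closing gently.

{"api": "move_arm", "payload": {
  "deltas": [0, 0, 0, 0, 0, 0, 0.2, 0, 0, 0, 0, 0, 0, 0.45, 0, 0, 0, 0, 0, 0, 0.6, 0, 0, 0, 0, 0, 0, 1, 0, 0, 0, 0, 0, 0, 1, 0, 0, 0, 0, 0, 0, 1]
}}

```text
time: 10.45
tool_pos: [0.5145, 0.0598, 0.0311]
ee_rot: [-3.141, 0.784, 3.055]
wrist_force: [-1.3, 0.8, 0.4]
width: 0.0199
finger_force: 30.0
```

Run:
```python
from h import *
o=robot.get_obs();T=o['tool_pos'];print(T,o['width'])
# intermediate: grip at along,lateral in shelf frame w.r.t. mouth, yaw psi
M=np.array([.6815,.0616]);a=np.radians(-3.64)
ex=np.array([np.cos(a),np.sin(a)]);ey=np.array([-ex[1],ex[0]])
A=rot(o['ee_rot'])
b0=np.radians(-5.04); g0=np.array([.5013,.0611])
off=R.from_euler('z',-b0).as_matrix()@np.r_[T[:2]-g0,0]
def tgt(al,la,z):
    g=M+al*ex+la*ey; w=np.r_[g,0]+R.from_euler('z',a).as_matrix()@off; w[2]=z
    B=R.from_euler('z',a-b0).as_matrix()@A
    print(al,la,w.round(4),R.from_matrix(A.T@B).as_rotvec().round(4),(A.T@(w-T)*100).round(2))
print('grip now',(g0-M)@ex,(g0-M)@ey)
for al in(-.165,-.14,-.1,-.06,-.03,0,.005):tgt(al,0,T[2])
```

```text
[0.51452211 0.05983039 0.03108475] 0.01986209249637799
grip now -0.17980472975068496 -0.011939395264550082
-0.165 0 [0.5301 0.0711 0.0311] [-0.0173 -0.     -0.0173] [-1.03  1.26  1.03]
-0.14 0 [0.555  0.0695 0.0311] [-0.0173 -0.     -0.0173] [-2.8   1.32  2.79]
-0.1 0 [0.595  0.067  0.0311] [-0.0173 -0.     -0.0173] [-5.63  1.41  5.61]
-0.06 0 [0.6349 0.0645 0.0311] [-0.0173 -0.     -0.0173] [-8.46  1.51  8.44]
-0.03 0 [0.6648 0.0626 0.0311] [-0.0173 -0.     -0.0173] [-10.58   1.58  10.56]
0 0 [0.6947 0.0607 0.0311] [-0.0173 -0.     -0.0173] [-12.71   1.65  12.68]
0.005 0 [0.6997 0.0603 0.0311] [-0.0173 -0.     -0.0173] [-13.06   1.66  13.03]
```

{"api": "move_arm", "payload": {
  "deltas": [-0.002, 0, -0.002, -0.2, 0.05, 0.2, 1, -0.005, 0, -0.005, -0.6, 0.15, 0.6, 1, -0.009, 0, -0.009, -1.1, 0.3, 1.1, 1, -0.013, 0, -0.013, -1.6, 0.4, 1.6, 1, -0.017, 0, -0.017, -2.1, 0.55, 2.1, 1, -0.017, 0, -0.017, -2.5, 0.65, 2.5, 1, -0.017, 0, -0.017, -2.8, 0.7, 2.8, 1, -0.017, 0, -0.017, -2.8, 0.7, 2.8, 1]
}}

```text
time: 11.25
tool_pos: [0.5553, 0.0632, 0.0311]
ee_rot: [-3.141, 0.784, 3.079]
wrist_force: [2.3, -1.5, -0.8]
width: 0.02
finger_force: 30.0
```

Run:
```python
from h import *
o=robot.get_obs();print(o['ee_rot'],o['tool_pos'])
s=snap('scene'); cv2.imwrite('pics/s5.png',cv2.resize(s['image'][220:340,270:420][:,:,::-1],None,fx=5,fy=5))
```

```text
[-3.14082354  0.7844385   3.07905146] [0.55525737 0.06317745 0.03111584]
```

View pics/s5.png

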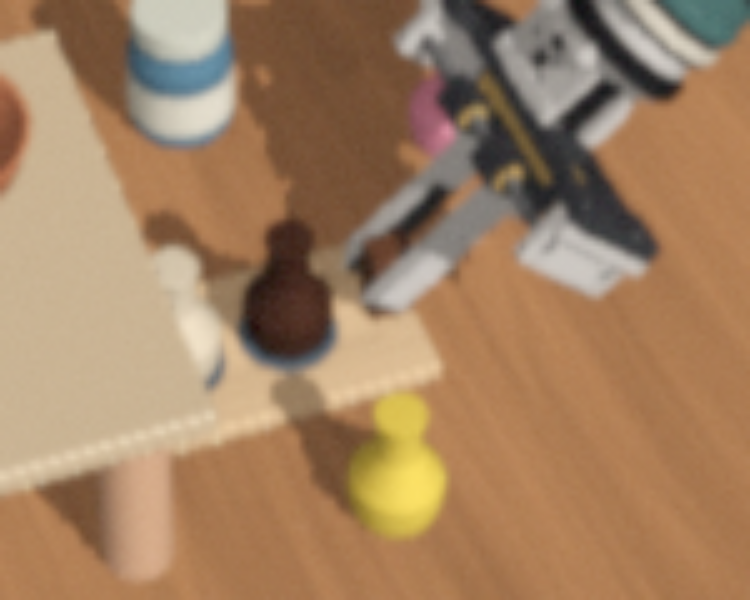

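Both vases are standing: brown at crop (288,300), cream at (190,320) and just entering under the shelf edge. The board is well lined up, so I'll keep pushing and bias slightly right to keep the gripper body off the yellow vase.

{"api": "move_arm", "payload": {
  "deltas": [0, 0, 0, -0.3, 0, 0.3, 1, 0, 0, 0, -0.9, -0.05, 0.9, 1, 0, 0, 0, -1.6, -0.1, 1.6, 1, 0, 0, 0, -2.3, -0.15, 2.3, 1, 0, 0, 0, -3.0, -0.2, 3.0, 1, 0, 0, 0, -3.7, -0.25, 3.7, 1, 0, 0, 0, -4.3, -0.3, 4.3, 1, 0, 0, 0, -4.6, -0.35, 4.6, 1]
}}

```text
time: 12.1
tool_pos: [0.6197, 0.0558, 0.0311]
ee_rot: [-3.141, 0.784, 3.079]
wrist_force: [-5.5, 0.7, 4.8]
width: 0.0198
finger_force: 30.0
```

{"api": "move_arm", "payload": {
  "deltas": [0, 0, 0, -0.3, 0, 0.3, 1, 0, 0, 0, -0.9, -0.05, 0.9, 1, 0, 0, 0, -1.6, -0.05, 1.6, 1, 0, 0, 0, -2.3, -0.05, 2.3, 1, 0, 0, 0, -3.0, -0.05, 3.0, 1, 0, 0, 0, -3.5, -0.05, 3.5, 1, 0, 0, 0, -3.8, -0.05, 3.8, 1, 0, 0, 0, -3.8, -0.05, 3.8, 1]
}}

```text
time: 12.9
tool_pos: [0.6736, 0.0517, 0.0311]
ee_rot: [-3.141, 0.785, 3.079]
wrist_force: [2.6, 0.1, -0.0]
width: 0.0196
finger_force: 30.0
```

Run:
```python
from h import *
o=robot.get_obs();print(o['ee_rot'],o['tool_pos'],o['wrist_force'])
s=snap('scene'); cv2.imwrite('pics/s6.png',cv2.resize(s['image'][210:360,200:400][:,:,::-1],None,fx=4,fy=4))
```

```text
[-3.14098385  0.78511976  3.07903901] [0.6736155  0.05172289 0.03113142] [ 2.61451089  0.10099164 -0.02810333]
```

View pics/s6.png

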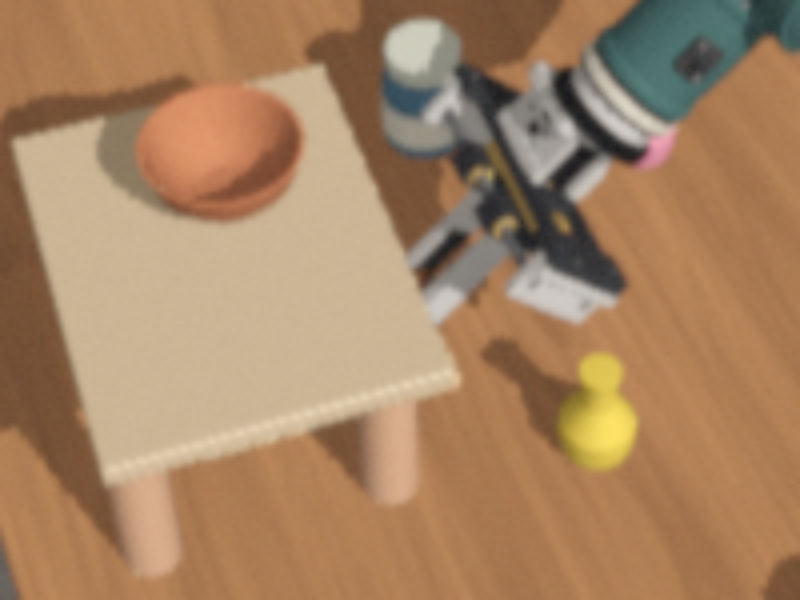

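The gripper is clear of the plate edge, the yellow vase (crop 598,430) and the jar (420,85). About 25 mm is left; I'll do 20 mm and then creep to contact.

{"api": "move_arm", "payload": {
  "deltas": [0, 0, 0, -0.2, 0, 0.2, 1, 0, 0, 0, -0.6, 0, 0.6, 1, 0, 0, 0, -1.0, 0, 1.0, 1, 0, 0, 0, -1.3, 0, 1.3, 1, 0, 0, 0, -1.4, 0, 1.4, 1, 0, 0, 0, -1.4, 0, 1.4, 1]
}}

```text
time: 13.55
tool_pos: [0.6927, 0.0506, 0.0312]
ee_rot: [-3.141, 0.785, 3.079]
wrist_force: [-1.8, 0.6, 3.3]
width: 0.0199
finger_force: 30.0
```

{"api": "move_arm", "payload": {
  "deltas": [0, 0, 0, -0.07, 0, 0.07, 1, 0, 0, 0, -0.14, 0, 0.14, 1, 0, 0, 0, -0.21, 0, 0.21, 1, 0, 0, 0, -0.21, 0, 0.21, 1]
}}

```text
time: 13.95
tool_pos: [0.6954, 0.0504, 0.0312]
ee_rot: [-3.141, 0.784, 3.079]
wrist_force: [-3.8, 0.4, 6.5]
width: 0.0199
finger_force: 30.0
```

{"api": "move_arm", "payload": {
  "deltas": [0, 0, 0, -0.07, 0, 0.07, 1, 0, 0, 0, -0.14, 0, 0.14, 1, 0, 0, 0, -0.21, 0, 0.21, 1, 0, 0, 0, -0.21, 0, 0.21, 1]
}}

```text
time: 14.35
tool_pos: [0.6984, 0.0502, 0.0312]
ee_rot: [-3.141, 0.784, 3.079]
wrist_force: [-5.2, -0.0, 4.4]
width: 0.0198
finger_force: 30.0
```

{"api": "move_arm", "payload": {
  "deltas": [0, 0, 0, -0.05, 0, 0.05, 1, 0, 0, 0, -0.1, 0, 0.1, 1, 0, 0, 0, -0.1, 0, 0.1, 1]
}}

```text
time: 14.65
tool_pos: [0.6998, 0.0501, 0.0312]
ee_rot: [-3.141, 0.784, 3.079]
wrist_force: [-4.7, 0.3, 5.7]
width: 0.0196
finger_force: 30.0
```

{"api": "move_arm", "payload": {
  "deltas": [0, 0, 0, -0.05, 0, 0.05, 1, 0, 0, 0, -0.1, 0, 0.1, 1, 0, 0, 0, -0.15, 0, 0.15, 1, 0, 0, 0, -0.15, 0, 0.15, 1]
}}

```text
time: 15.05
tool_pos: [0.7003, 0.0501, 0.0311]
ee_rot: [-3.14, 0.782, 3.08]
wrist_force: [-21.6, 0.6, 16.5]
width: 0.0197
finger_force: 30.0
```

Contact with the stop: force jumped to 22 N at x = 0.7003, where home was predicted. Opening, then retreating along the tool axis.

{"api": "move_arm", "payload": {
  "deltas": [0, 0, 0, 0, 0, 0, 0.5, 0, 0, 0, 0, 0, 0, 0.3, 0, 0, 0, 0, 0, 0, 0.1, 0, 0, 0, 0, 0, 0, 0.1, 0, 0, 0, 0, 0, -1, 0.1, 0, 0, 0, 0, 0, -3, 0.1, 0, 0, 0, 0, 0, -6, 0.1, 0, 0, 0, 0, 0, -9, 0.1]
}}

```text
time: 15.85
tool_pos: [0.6375, 0.0539, 0.0948]
ee_rot: [-3.141, 0.783, 3.079]
wrist_force: [-0.0, 1.0, 0.7]
width: 0.0423
finger_force: 0.0
```

{"api": "move_arm", "payload": {
  "deltas": [0, 0, 0, 0, 0, -3, 0.1, 0, 0, 0, 0, 0, -6, 0.1, 0, 0, 0, 1.5, 0, -9, 0.1, 0, 0, 0, 3, 0, -11, 0.1, 0, 0, 0, 3, 0, -11, 0.1, 0, 0, 0, 3, 0, -11, 0.1]
}}

```text
time: 16.45
tool_pos: [0.54, 0.0603, 0.152]
ee_rot: [-3.141, 0.786, 3.079]
wrist_force: [0.2, 0.2, 0.1]
width: 0.0425
finger_force: 0.0
```

Run:
```python
from h import *
o=robot.get_obs();print(o['tool_pos'],o['wrist_force'],o['time'])
t=snap('top');s=snap('scene')
a=cv2.resize(s['image'][210:360,200:400],(800,600))[:,:,::-1]
cv2.imwrite('pics/f.png',np.hstack([cv2.resize(a,(400,300)),cv2.resize(t['image'][90:290,200:400][:,:,::-1],(400,300))]))
# grip block / board end in scene depth
f=240/np.tan(np.radians(s['fov_y'])/2);v,u=np.mgrid[0:480,0:640];d=s['depth']
P=np.stack([(u-s['cx'])/f*d,-(v-s['cy'])/f*d,-d],-1)@rot(s['orientation']).T+s['origin']
M=np.array([.6815,.0616]);a=np.radians(-3.64);ex=np.array([np.cos(a),np.sin(a)]);ey=np.array([-ex[1],ex[0]])
q=P[...,:2]-M;A=q@ex;L=q@ey
for n,lo,hi in(('board top',.007,.018),('block',.03,.07),):
    m=(A>-.06)&(A<.03)&(abs(L)<.07)&(P[...,2]>lo)&(P[...,2]<hi)
    if m.sum():print(n,m.sum(),np.percentile(A[m],[2,50,98]).round(4),np.percentile(L[m],[2,50,98]).round(4))
```

```text
[0.54002256 0.06031179 0.15203854] [0.2380734  0.20845264 0.14926436] 16.45
```

View pics/f.png

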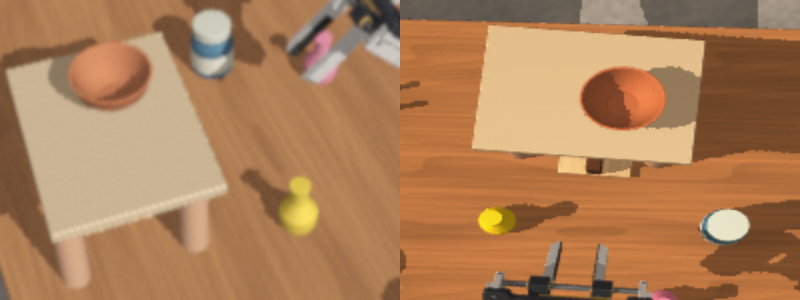

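The shelf, bowl, jar and yellow vase are unmoved, and the board's end and grip block just show at the plate edge, right half (595,167). I'll check the end edge numerically.

Run:
```python
from h import *
t=snap('top');im=t['image'].astype(int)
M=np.array([.6815,.0616]);a=np.radians(-3.64);ex=np.array([np.cos(a),np.sin(a)]);ey=np.array([-ex[1],ex[0]])
for u in range(278,319,5):
    col=im[195:215,u].sum(1); g=np.diff(col); k=g.argmin(); v=195+k+.5
    q=plane(t,u,v,.012)[:2]-M; print(u,v,(q@ex).round(4),(q@ey).round(4))
```

```text
278 209.5 -0.0206 0.0366
283 204.5 -0.0062 0.0248
288 205.5 -0.0076 0.0114
293 196.5 0.0174 0.0006
298 195.5 0.0213 -0.0123
303 206.5 -0.0066 -0.0281
308 195.5 0.0237 -0.0386
313 195.5 0.025 -0.0517
318 196.5 0.0235 -0.0651
```

The near edge sits at about -7 mm from the mouth (-8 mm expected when home) and is square, so the board is home.

```bash
python3 -c "
from bench import robot
print(robot.close_job())"
```

```text
the job is handed in; nothing more can be done
None
```

I stood the brown vase on the free pad and slid the board in until it touched the stop strip, then handed the job in at about 16.5 s; both vases were upright when last seen, but the shelf hid them from both cameras at the end.

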